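Dispense a dowel with the lever and ease the lid shut

ROBOT

A 7-joint arm with a two-finger parallel gripper is mounted at the origin on the work surface; the furniture and walls round the work are solid. World frame = base frame: x ahead of the robot, y to its left, z up, the work surface at z = 0. Lengths are in m, angles in rad, forces in N, time in s.
With the tool pointing down it reaches from about 0.425 to 0.875 m from the base axis. Payload 4.7 kg.
Tool frame: the origin (TCP) lies midway between the tips of the shut fingers; the grasp point (between the pads) lies 19 mm behind it; z points along the fingers, y is the line along which they close (so a half turn about z gives the same grasp; the last joint's range is limited). The gripper opens to 87 mm and grips with 3 to 60 N. Pads are 19 mm wide; open, the fingers measure 117 mm over their backs; the gripper's body (75 mm by 190 mm) begins 51 mm behind the grasp point.
Start: joints at [1.294, 0.321, -0.07, 1.45, 0.023, 1.371, -0.057], TCP at [0.186, -0.623, 0.223] pointing down, gripper open.
Joint ranges: [-2.86, 2.86], [-0.3, 2.09], [-1.38, 1.24], [0.06, 2.45], [-1.56, 4.7], [0.09, 2.05], [-2.69, 2.69]. Speed limits (rad/s): [2.57, 2.57, 3.14, 3.14, 3.14, 3.14, 3.14].

INTERFACE

Orientations are given as [roll, pitch, yaw] about the fixed x, y, z axes, in that order (R = Rz(yaw) Ry(pitch) Rx(roll)).
In Python, from cell import r gives the robot as it stands. The module is installed in compiled form; this text tells all that it offers.
- The arm moves only by the tool step_arm, never from a script. Its argument "moves" is a list of rows, each an object with "dp": the shift along the world's x, y, z in m, a list of three; "yaw": the turn about the world's z in rad. A call has 1 to 5 rows; each row is the pose to reach, as a shift and turn from the pose commanded when the call began; what a row does not reach only later rows make up. A row lasts 1/12 s, in which the tool goes at most 41.7 mm and 7.16 degrees, less where a joint would pass 70% of its speed; a pose out of reach is approached as far as the arm can. A call with a gripper value outside its range is refused whole. "jaw" is the finger opening in m, from 0 to 0.087, set as the call begins (left out, the last holds). The fingers move at their own pace and stop on an object; "squeeze" is the grip in N (left out, the last holds). Time passes only in rows, so rows that repeat a pose let the fingers close. It gives the time, the measured TCP pose, the force, the opening and the grip force at its end, in the units of the state.
- r.read_state(): the state, without advancing time (a new reading comes with each control period).
- r.get_image(name): name is "scene" or "side" or "wrist"; returns a dict with "frame" (480x640x3 uint8, red, green, blue), "fx", "fy", "cx", "cy" (pixels), "rvec" (rotation vector, rad) and "tvec" (3), from world to camera coordinates, as OpenCV has them; the wrist camera has in their place "hand_eye" (4x4, takes a point from camera to tool coordinates, whose origin is the TCP and whose axes are the flange's). Camera axes: x right, y down, z forward; pixel columns grow to the right and rows downward; lengths in m; the calibration is good to about 2 mm. A picture is of the moment at which its call begins: read the wrist's pose just before it. There is no depth.
- r.hand_in(): hands the job in; it is judged then, once.
The state is a dict: "time": time; "joint_positions": joint angles; "qd": joint speeds; "joint_efforts": joint torques, N m; "tcp_pos": TCP position; "tcp_rot": TCP orientation; "contact_force": force on the tool from outside, world axes, zero at the start; "torque": the same for the moment, N m; "width": finger opening in m; "finger_force": force on a finger pad.
Only numpy, scipy, OpenCV 4.12 (cv2) and the standard library are available. Lean on these libraries where they do the work, as an engineer would, in place of code of your own. Each camera call takes 0.05 s, during which the arm holds its last target. There are 200 camera calls.

TASK

With the fingertips, press the dowel dispenser's lever pad all the way down so that its lid opens fully, and hold it down until the dowel has rolled out and lies in the catch tray. Then let the lever come up slowly under your fingers so that the lid eases shut without slamming, and move clear. Work the lid only by the lever: do not touch the lid or the dowel, and leave the jar, the tin and the tape measure where they stand.

Things in the scene. Friction and masses are not known exactly. Their poses are not given: they have to be found in the camera images.
- dispenser: Plywood dowel dispenser, fixed to the bench; base board 320 x 140 x 12 mm. Origin: on the bench top under the hopper; z up, x points from the lever past the hopper (x -0.073 to 0.09, 102 mm wide, 140 mm high, open on top) to the open catch tray, whose inside spans x 0.09 to 0.193, y -0.051 to 0.051, floor at z 0.014, walls up to z 0.046.
- tray_in (a point): Centre of the tray's inner floor.
- lever_pad (a point): Centre of the top face of the lever's wooden cross pad, 42 mm (dispenser's x) by 124 mm (y) by 10 mm thick, on two flat steel arms. Lever up: at x -0.167, z 0.156 in the dispenser's frame, leaning 0.16 rad, outer edge (away from the hopper) highest. It moves with the lever: fully pressed it is 40 mm lower (under 5 mm sideways) and leans 0.16 rad the other way. Nothing is above it.
- lever_arm: The lever: steel arms and wooden pad. Origin on its pivot, at x -0.04, z 0.125 in the dispenser's frame.
- lever (a joint): Lever angle, rad: 0 up (rest), 0.312 fully down at its stop. Its pivot lies across the dispenser's x, 130 mm from the pad's centre. Pressing the pad takes about 3 to 5 N, more only against the stop; a spring and the lid's weight throw it back up if it is let go, and the lid then slams.
- lid (a joint): Angle of the lid, rad: 0 shut, about 1.0 fully open. Geared to the lever by pins in slots: it is always 3.2 times the lever's angle. Eased shut, it turns at well under 2.5 rad/s (the pad then rises at well under 0.1 m/s); let go, it shuts far faster.
- lid_board: The dark wooden lid, 84 x 104 x 7 mm. Origin on its hinge, at x 0.015, z 0.125 in the dispenser's frame; shut, it slopes down towards the tray and closes the chute's mouth. It swings up and out over the tray, never above z 0.16.
- lid_edge (a point): Middle of the lid's free edge.
- dowel: Loose round wooden dowel, 24 mm diameter, 70 mm long, origin at its middle, its y axis along its length. At the start it lies across the sloping chute, behind the shut lid. As the lid opens it rolls out by itself and is in the tray within about a second; lying on the tray floor its middle is at z 0.026.
- screw_jar: Bystander: loose glass screw jar with a brown lid, 62 mm wide, 92 mm high, origin under its centre.
- nail_tin: Bystander: loose open tin of nails, 70 mm wide, 61 mm high, origin under its centre.
- tape: Bystander: loose yellow pocket tape measure, 33 x 94 x 63 mm, origin on its underside.

How it is judged:
By the outcome, as a careful person would: the job done as asked, in the order asked, and still so for the second after the job is handed in, with the robot touching nothing.
It also fails if it takes over 40 s, if anything falls off the work surface, if the arm or the gripper's body presses on something with over 40 N, if the wrist force passes 120 N, or if a joint passes its speed limit or range.

## Working session

There is one attempt and no reset: what is moved stays moved. The work goes in short steps, Python scripts to look and compute and a tool call to move; the robot and the scene stay as the last step left them, time stands still between calls to the robot, and variables do not carry over. Pictures are saved under pics/ and viewed, at most 10 in all, crops included, and the job is handed in when it is done.

Besides the shell and the picture viewer there is one more tool, called after "Request:" as name(argument=value, ...), one argument or row to a line, values as JSON. step_arm: Moves the arm, as the interface text tells. Its arguments: {"type":"object","properties":{"moves":{"type":"array"},"jaw":{"type":"number"},"squeeze":{"type":"number"}},"required":["moves"]}

```bash
mkdir -p pics; cat > h.py <<'E'
import numpy as np, cv2, json
from cell import r
def snap(n,f):
    d=r.get_image(n); cv2.imwrite(f'pics/{f}.png',d['frame'][:,:,::-1])
    np.savez(f'pics/{f}.npz',**{k:np.array(v) for k,v in d.items()}); return d
def ray(d,u,v):
    R=cv2.Rodrigues(np.array(d['rvec'],float))[0]; t=np.array(d['tvec'],float).ravel()
    c=-R.T@t; w=R.T@np.array([(u-d['cx'])/d['fx'],(v-d['cy'])/d['fy'],1.]); return c,w
def onplane(d,u,v,z):
    c,w=ray(d,u,v); return c+w*(z-c[2])/w[2]
def proj(d,P):
    R=cv2.Rodrigues(np.array(d['rvec'],float))[0]; p=R@np.array(P,float)+np.array(d['tvec'],float).ravel()
    return d['fx']*p[0]/p[2]+d['cx'],d['fy']*p[1]/p[2]+d['cy']
E
python3 - <<'E'
from h import *
s=r.read_state();print({k:np.round(s[k],3) for k in ('time','tcp_pos','tcp_rot','contact_force','width')})
for n in('scene','side'):
    d=snap(n,n+'0');print(n,ray(d,320,240))
E
```

```text
{'time': np.float64(0.0), 'tcp_pos': array([ 0.186, -0.622,  0.221]), 'tcp_rot': array([-3.14 ,  0.   ,  0.291]), 'contact_force': array([-0.803,  0.644,  0.711]), 'width': np.float64(0.087)}
scene (array([-0.00336145, -0.50268312,  0.46342799]), array([ 0.6887795 ,  0.60425237, -0.40058292]))
side (array([ 0.3376341 , -0.71997747,  0.65492676]), array([ 0.25660396,  0.77067688, -0.58335542]))
```

View pics/scene0.png

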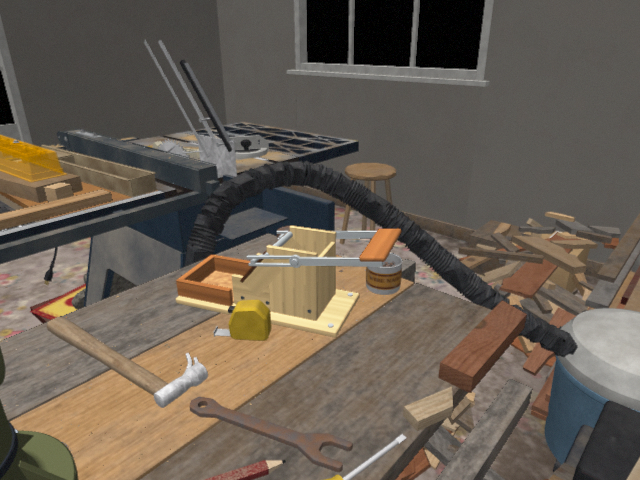

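View pics/side0.png

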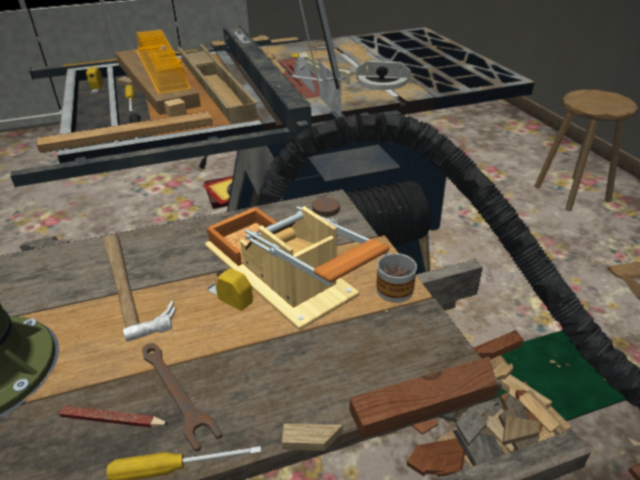

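Scene: orange pad at about (380,245), tin right behind it (384,275), tape (250,320), hopper (290,270), tray (215,280). Side: pad (352,259), tin (396,277), tape (235,288), jar's lid (325,205) behind the tray.

```bash
python3 - <<'E'
from h import *
L=lambda n:{k:v for k,v in np.load(f'pics/{n}.npz').items()}
S,D=L('scene0'),L('side0')
def quad(d,seed):
    h=cv2.cvtColor(d['frame'],cv2.COLOR_RGB2HSV); print('hsv',h[seed[1],seed[0]])
    m=cv2.inRange(h,(5,140,110),(17,255,255)); n,l,st,c=cv2.connectedComponentsWithStats(m)
    i=l[seed[1],seed[0]]; print(st[i],c[i])
    pts=np.argwhere(l==i)[:,::-1].astype(np.float32)
    print(cv2.approxPolyDP(cv2.convexHull(pts),2.5,True).reshape(-1,2).tolist())
quad(S,(380,245));quad(D,(352,262))
a=cv2.resize(S['frame'][210:350,170:430],None,fx=3,fy=3,interpolation=2)[:,:,::-1]
b=cv2.resize(D['frame'][190:330,190:430],None,fx=3.3,fy=3.3,interpolation=2)[:,:,::-1]
cv2.imwrite('pics/ca.png',a);cv2.imwrite('pics/cb.png',b)
E
```

```text
hsv [ 13 161 218]
[360 228  41  33 793] [380.09331652 244.26355612]
[[400.0, 229.0], [383.0, 259.0], [360.0, 259.0], [378.0, 229.0]]
hsv [ 14 177 197]
[ 315  238   75   43 1278] [350.54694836 258.92723005]
[[389.0, 246.0], [388.0, 250.0], [337.0, 278.0], [329.0, 280.0], [315.0, 272.0], [319.0, 265.0], [371.0, 238.0]]
```

View pics/ca.png

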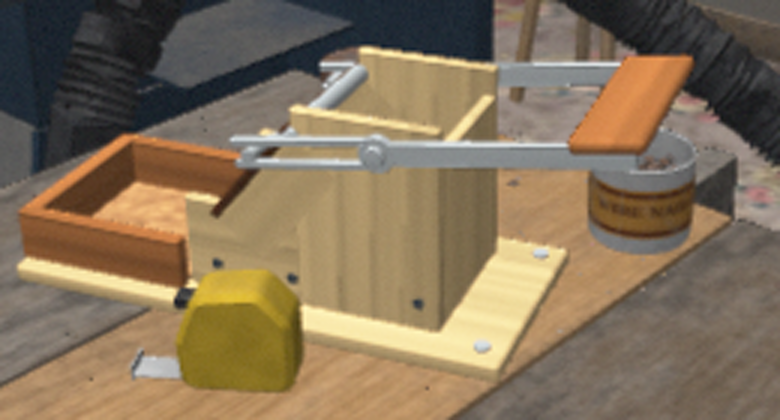

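View pics/cb.png

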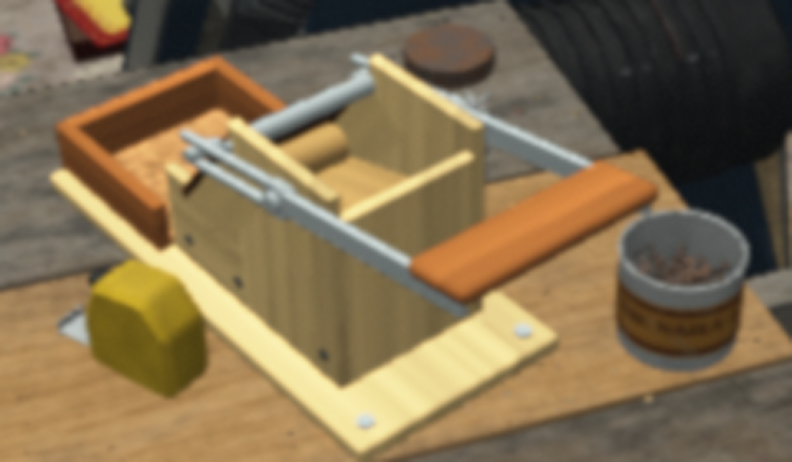

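Pad top corners are clear in both crops (near-inner, near-outer, far-outer, far-inner); triangulating them plus the base corner.

```bash
python3 - <<'E'
from h import *
L=lambda n:{k:v for k,v in np.load(f'pics/{n}.npz').items()}
S,D=L('scene0'),L('side0')
def tri(a,b):
    A=[];B=[]
    for d,p in((S,a),(D,b)):
        c,w=ray(d,*p);w/=np.linalg.norm(w);M=np.eye(3)-np.outer(w,w);A.append(M);B.append(M@c)
    x=np.linalg.lstsq(np.vstack(A),np.hstack(B),rcond=None)[0]
    return x,[np.linalg.norm(M@x-q) for M,q in zip(A,B)]
a=np.array([(570,150),(638,152),(692,60),(628,57)])/3+[170,210]
b=np.array([(413,270),(468,300),(655,188),(600,165)])/3.3+[190,190]
P=[]
for p,q in zip(a,b):
    x,e=tri(p,q);P.append(x);print(x.round(4),np.round(e,4))
P=np.array(P);c=P.mean(0);print('centre',c.round(4),'sides',np.linalg.norm(P-np.roll(P,-1,0),axis=1).round(3))
y=(P[2]+P[3]-P[0]-P[1]);x=(P[0]+P[3]-P[1]-P[2]);yaw=np.arctan2(x[1],x[0]);print('yaw x',yaw,'y',np.arctan2(y[1],y[0])-np.pi/2, 'reach',np.hypot(*c[:2]))
# y sign: make frame right handed
print('cross',np.cross(x,y))
s=np.sign(np.cross(x,y)[2]); yw=np.arctan2(*(s*y)[1::-1]); ay=yw-np.pi/2
ex=np.array([np.cos(ay),np.sin(ay),0]);ey=np.array([-ex[1],ex[0],0])
O=np.array([c[0],c[1],0])+.167*ex;print('origin',O,'yaw',ay)
f=lambda u:O+ex*u[0]+ey*u[1]+[0,0,u[2]]
for u in[(-.167,0,.156),(-.04,0,.125),(.142,.051,.046),(.142,-.051,.046),(-.073,.051,.14),(-.073,-.051,.14)]:
    print(u,np.round(f(u),3),np.round(proj(S,f(u))),np.round(proj(D,f(u))))
# tin rim centre, jar lid centre, tape
print('tin',tri((383.6,262),np.array((684,250))/3.3+190)[0].round(3))
print('jar top (side)',onplane(D,*(np.array((450,48))/3.3+190),.092).round(3))
# clearance rehearsal: reach from current
s_=r.read_state();print('to go',(c-np.array(s_['tcp_pos'])).round(3),'time',s_['time'])
E
```

```text
[ 0.5291 -0.1181  0.1428] [0.0006 0.0006]
[ 0.5444 -0.1498  0.1458] [0.0009 0.0009]
[ 0.6534 -0.1121  0.153 ] [0. 0.]
[ 0.6394 -0.0784  0.149 ] [0.0014 0.0014]
centre [ 0.5916 -0.1146  0.1476] sides [0.035 0.116 0.037 0.117]
yaw x 1.9920469041985918 y -1.2316409309115652 reach 0.6025801300099081
cross [ 0.00141314 -0.001146   -0.01661477]
origin [0.53602053 0.04287437 0.        ] yaw -4.373233584501358
(-0.167, 0, 0.156) [ 0.592 -0.115  0.156] [382. 240.] [353. 255.]
(-0.04, 0, 0.125) [0.549 0.005 0.125] [310. 245.] [304. 235.]
(0.142, 0.051, 0.046) [0.441 0.16  0.046] [210. 280.] [229. 236.]
(0.142, -0.051, 0.046) [0.537 0.194 0.046] [238. 258.] [272. 218.]
(-0.073, 0.051, 0.14) [ 0.512 -0.043  0.14 ] [317. 252.] [290. 248.]
(-0.073, -0.051, 0.14) [ 0.608 -0.009  0.14 ] [338. 230.] [339. 225.]
tin [ 0.709 -0.045  0.049]
jar top (side) [0.637 0.133 0.092]
to go [ 0.405  0.508 -0.074] time 0.1
```

Sizes (0.117 × 0.036), reach 0.60 and reprojections agree: pad centre ≈ (0.592, -0.115), dispenser x at about 109°. Moving over, fingers shut.

Request:
step_arm(
  moves=[
    {"dp":[0.024,0.03,0.005],"yaw":0},
    {"dp":[0.048,0.06,0.01],"yaw":0},
    {"dp":[0.073,0.091,0.015],"yaw":0},
    {"dp":[0.098,0.122,0.02],"yaw":0},
    {"dp":[0.122,0.152,0.02],"yaw":0},
  ],
  jaw=0,
  squeeze=20,
)

```text
time: 0.52
tcp_pos: [0.3096, -0.4691, 0.2432]
tcp_rot: [3.141, -0.0, 0.291]
contact_force: [0.4, -1.3, -0.4]
width: 0.0616
finger_force: 0.0
```

Request:
step_arm(
  moves=[
    {"dp":[0.024,0.03,0],"yaw":0},
    {"dp":[0.048,0.06,0],"yaw":0},
    {"dp":[0.073,0.091,0],"yaw":0},
    {"dp":[0.098,0.122,0],"yaw":0},
    {"dp":[0.122,0.152,0],"yaw":0},
  ],
)

```text
time: 0.93
tcp_pos: [0.4312, -0.3167, 0.2424]
tcp_rot: [-3.141, 0.0, 0.291]
contact_force: [0.7, -0.6, -0.6]
width: 0.0284
finger_force: 0.0
```

Request:
step_arm(
  moves=[
    {"dp":[0.024,0.03,0],"yaw":0},
    {"dp":[0.048,0.06,0],"yaw":0},
    {"dp":[0.073,0.091,0],"yaw":0},
    {"dp":[0.098,0.122,0],"yaw":0},
    {"dp":[0.11,0.138,0],"yaw":0},
  ],
)

```text
time: 1.35
tcp_pos: [0.5429, -0.1749, 0.2424]
tcp_rot: [-3.139, -0.002, 0.297]
contact_force: [-0.2, 1.3, -0.1]
width: 0.002
finger_force: 0.0
```

Request:
step_arm(
  moves=[
    {"dp":[0.02,0.025,0],"yaw":0},
    {"dp":[0.035,0.045,-0.01],"yaw":0},
    {"dp":[0.048,0.059,-0.025],"yaw":0},
    {"dp":[0.048,0.059,-0.035],"yaw":0},
    {"dp":[0.048,0.059,-0.035],"yaw":0},
  ],
)

```text
time: 1.77
tcp_pos: [0.5869, -0.1203, 0.2044]
tcp_rot: [-3.139, 0.005, 0.294]
contact_force: [-0.9, -1.6, 0.1]
width: 0.0002
finger_force: 0.0
```

```bash
python3 - <<'E'
from h import *
s=r.read_state();print(np.round(s['tcp_pos'],4),np.round(s['contact_force'],2))
ims=[]
for n in('scene','side','wrist'): ims.append(snap(n,n+'1')['frame'])
a=cv2.resize(ims[0][130:330,170:450],(400,286));b=cv2.resize(ims[1][110:310,190:470],(400,286))
c=cv2.resize(ims[2],(400,300))
o=np.zeros((590,800,3),np.uint8);o[:286,:400]=a;o[:286,400:]=b;o[288:588,:400]=c
cv2.imwrite('pics/m1.png',o[:,:,::-1])
E
```

```text
[ 0.5869 -0.1203  0.2044] [-0.92 -1.58  0.05]
```

View pics/m1.png

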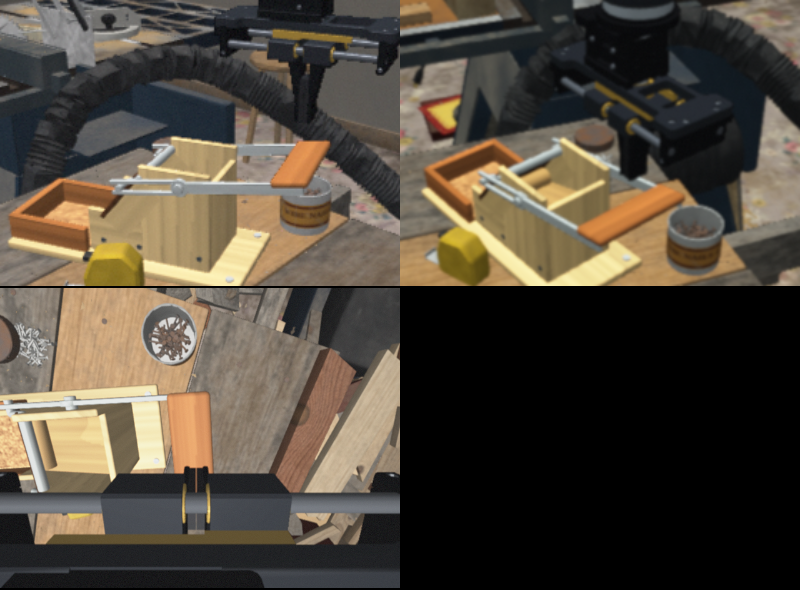

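Fingers hang over the middle of the pad (wrist: pad columns 168–212, finger at 197); the lever is up, the tin clear. Descending.

Request:
step_arm(
  moves=[
    {"dp":[0.001,0.002,-0.015],"yaw":0},
    {"dp":[0.002,0.003,-0.028],"yaw":0},
    {"dp":[0.002,0.003,-0.036],"yaw":0},
    {"dp":[0.002,0.003,-0.042],"yaw":0},
    {"dp":[0.002,0.003,-0.046],"yaw":0},
  ],
)

```text
time: 2.33
tcp_pos: [0.5898, -0.1193, 0.1607]
tcp_rot: [-3.141, 0.001, 0.29]
contact_force: [-0.6, -0.7, 0.1]
width: 0.0005
finger_force: 0.0
```

Request:
step_arm(
  moves=[
    {"dp":[0,0,-0.004],"yaw":0},
    {"dp":[0,0,-0.008],"yaw":0},
    {"dp":[0,0,-0.012],"yaw":0},
    {"dp":[0,0,-0.016],"yaw":0},
    {"dp":[0,0,-0.02],"yaw":0},
  ],
)

```text
time: 2.75
tcp_pos: [0.5911, -0.1196, 0.1421]
tcp_rot: [3.14, -0.002, 0.29]
contact_force: [-0.3, -2.4, 4.4]
width: 0.0004
finger_force: 1.8
```

Request:
step_arm(
  moves=[
    {"dp":[0,0,-0.004],"yaw":0},
    {"dp":[0,0,-0.008],"yaw":0},
    {"dp":[0,0,-0.012],"yaw":0},
    {"dp":[0,0,-0.016],"yaw":0},
    {"dp":[0,0,-0.02],"yaw":0},
  ],
)

```text
time: 3.17
tcp_pos: [0.591, -0.1193, 0.1217]
tcp_rot: [3.14, -0.001, 0.29]
contact_force: [1.7, -3.4, 4.3]
width: 0.0004
finger_force: 2.6
```

Request:
step_arm(
  moves=[
    {"dp":[0,0,-0.002],"yaw":0},
    {"dp":[0,0,-0.004],"yaw":0},
    {"dp":[0,0,-0.005],"yaw":0},
    {"dp":[0,0,-0.006],"yaw":0},
    {"dp":[0,0,-0.006],"yaw":0},
  ],
)

```text
time: 3.58
tcp_pos: [0.5908, -0.119, 0.1169]
tcp_rot: [3.14, -0.001, 0.291]
contact_force: [0.9, -3.8, 9.6]
width: 0.0005
finger_force: 5.0
```

Request:
step_arm(
  moves=[
    {"dp":[0,0,-0.001],"yaw":0},
    {"dp":[0,0,-0.002],"yaw":0},
    {"dp":[0,0,-0.002],"yaw":0},
    {"dp":[0,0,-0.002],"yaw":0},
    {"dp":[0,0,-0.002],"yaw":0},
  ],
)

```text
time: 4.0
tcp_pos: [0.5909, -0.1189, 0.1164]
tcp_rot: [3.14, -0.001, 0.291]
contact_force: [-2.7, -3.0, 17.4]
width: 0.0007
finger_force: 8.6
```

Request:
step_arm(
  moves=[
    {"dp":[0,0,0],"yaw":0},
    {"dp":[0,0,0],"yaw":0},
    {"dp":[0,0,0],"yaw":0},
    {"dp":[0,0,0],"yaw":0},
    {"dp":[0,0,0],"yaw":0},
  ],
)

```text
time: 4.42
tcp_pos: [0.5909, -0.1189, 0.1164]
tcp_rot: [3.14, -0.001, 0.291]
contact_force: [-2.4, -3.1, 16.4]
width: 0.0007
finger_force: 8.6
```

Request:
step_arm(
  moves=[
    {"dp":[0,0,0],"yaw":0},
    {"dp":[0,0,0],"yaw":0},
    {"dp":[0,0,0],"yaw":0},
    {"dp":[0,0,0],"yaw":0},
    {"dp":[0,0,0],"yaw":0},
  ],
)

```text
time: 4.83
tcp_pos: [0.5909, -0.1189, 0.1164]
tcp_rot: [3.14, -0.001, 0.291]
contact_force: [-2.6, -2.7, 16.9]
width: 0.0004
finger_force: 8.6
```

```bash
python3 - <<'E'
from h import *
ims=[snap(n,n+'2')['frame'] for n in('scene','side')]
a=cv2.resize(ims[0][190:330,170:410],None,fx=2,fy=2);b=cv2.resize(ims[1][180:320,190:430],None,fx=2,fy=2)
cv2.imwrite('pics/m2.png',np.vstack([a,b])[:,:,::-1])
E
```

```text
(no output)
```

View pics/m2.png

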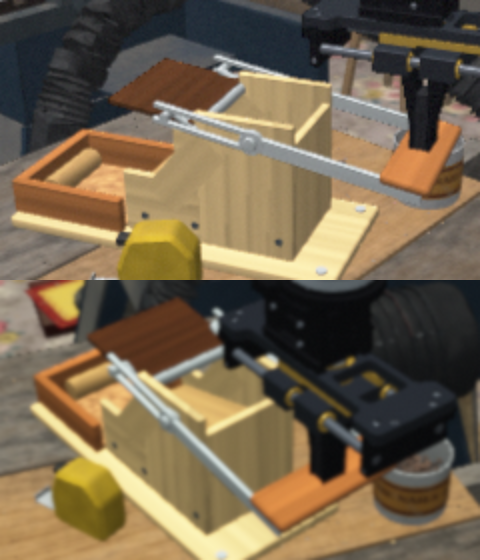

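The lid stands fully open (crop 175,85) and the dowel lies in the tray (crop 75,165). Easing up at 2–3 mm per row.

Request:
step_arm(
  moves=[
    {"dp":[0,0,0.002],"yaw":0},
    {"dp":[0,0,0.005],"yaw":0},
    {"dp":[0,0,0.008],"yaw":0},
    {"dp":[0,0,0.011],"yaw":0},
    {"dp":[0,0,0.014],"yaw":0},
  ],
)

```text
time: 5.35
tcp_pos: [0.5903, -0.1185, 0.1276]
tcp_rot: [-3.141, 0.0, 0.291]
contact_force: [2.5, -2.5, 3.5]
width: 0.0008
finger_force: 2.0
```

Request:
step_arm(
  moves=[
    {"dp":[0,0,0.003],"yaw":0},
    {"dp":[0,0,0.006],"yaw":0},
    {"dp":[0,0,0.009],"yaw":0},
    {"dp":[0,0,0.012],"yaw":0},
    {"dp":[0,0,0.014],"yaw":0},
  ],
)

```text
time: 5.77
tcp_pos: [0.5899, -0.1176, 0.1416]
tcp_rot: [-3.14, 0.001, 0.292]
contact_force: [0.1, 1.1, 2.7]
width: 0.0006
finger_force: 1.4
```

Request:
step_arm(
  moves=[
    {"dp":[0,0,0.002],"yaw":0},
    {"dp":[0,0,0.004],"yaw":0},
    {"dp":[0,0,0.006],"yaw":0},
    {"dp":[0,0,0.008],"yaw":0},
    {"dp":[0,0,0.01],"yaw":0},
  ],
)

```text
time: 6.18
tcp_pos: [0.5898, -0.1181, 0.1513]
tcp_rot: [-3.141, 0.001, 0.291]
contact_force: [-0.0, 1.5, 2.1]
width: 0.0004
finger_force: 1.1
```

Request:
step_arm(
  moves=[
    {"dp":[0,0,0.002],"yaw":0},
    {"dp":[0,0,0.004],"yaw":0},
    {"dp":[0,0,0.006],"yaw":0},
    {"dp":[0,0,0.008],"yaw":0},
    {"dp":[0,0,0.01],"yaw":0},
  ],
)

```text
time: 6.6
tcp_pos: [0.5901, -0.1196, 0.1614]
tcp_rot: [3.141, 0.001, 0.29]
contact_force: [0.4, -0.2, 0.4]
width: 0.0008
finger_force: 0.0
```

Contact is gone, so the lever is up; moving clear and checking.

Request:
step_arm(
  moves=[
    {"dp":[0,0,0.02],"yaw":0},
    {"dp":[0,0,0.05],"yaw":0},
    {"dp":[0,0,0.08],"yaw":0},
    {"dp":[0,0,0.1],"yaw":0},
    {"dp":[0,0,0.1],"yaw":0},
  ],
)

```text
time: 7.02
tcp_pos: [0.5928, -0.1195, 0.2669]
tcp_rot: [3.137, -0.007, 0.29]
contact_force: [0.4, 0.3, 0.0]
width: 0.0004
finger_force: 0.0
```

Request:
step_arm(
  moves=[
    {"dp":[0,0,0],"yaw":0},
    {"dp":[0,0,0],"yaw":0},
    {"dp":[0,0,0],"yaw":0},
  ],
)

```text
time: 7.27
tcp_pos: [0.5894, -0.119, 0.2598]
tcp_rot: [-3.141, 0.003, 0.29]
contact_force: [0.0, -0.2, -1.0]
width: 0.0006
finger_force: 0.0
```

```bash
python3 - <<'E'
from h import *
ims=[snap(n,n+'3')['frame'] for n in('scene','side')]
a=cv2.resize(ims[0][190:330,170:410],None,fx=2,fy=2);b=cv2.resize(ims[1][180:320,190:430],None,fx=2,fy=2)
cv2.imwrite('pics/m3.png',np.vstack([a,b])[:,:,::-1])
E
```

```text
(no output)
```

View pics/m3.png

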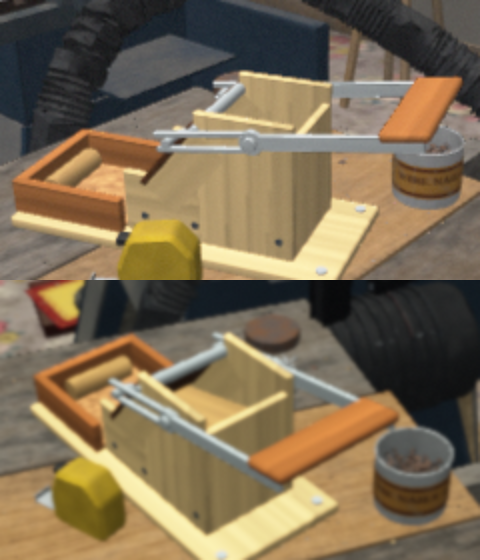

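The lid is shut, the lever is up, the dowel lies in the tray (75,165) and the bystanders haven't moved.

```bash
python3 -c "from cell import r; print(r.hand_in())"
```

```text
the job is handed in; nothing more can be done
None
```

I pressed the lever pad down to its stop and held it until the dowel lay in the tray. I then eased the lid shut at well under the slam speed, moved clear and handed in at about 7.4 s, with the jar, tin and tape measure untouched.

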